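Inspect a seed head under the reading lens

TASK

The tray of the small inspection stand, with a dried seed head on it, has been left pulled out: first push it fully home until it clicks into its detent, then pick up the reading lens by its handle. Hold the lens level and centred over the seed head, with the glass at the height of the middle of the red collar on the stand's post, and finish while still holding it there, motionless. Do not touch the tray or seed head with the lens, do not shift the red collar, and leave the paint bottle, glue stick and eraser box where they stand.

Things in the scene. Friction and masses are not known exactly. Their poses are not given: they have to be found in the camera images.
- stand: Fixed wooden inspection stand, base 170 x 140 x 10 mm on the table, turned about the vertical by up to 0.25 rad. Origin on the table surface, where the seed head's axis stands once the tray is home; its x axis points away from the robot, from the tray's front to the post. The base runs from x = -75 to +95 mm; side rails reach 32 mm above the table. An aluminium post 10 mm thick stands at x = +78 mm, its top 207 mm above the table.
- drawer (a joint): How far the white tray with the blue front is pulled out of the stand towards the robot (along the stand's -x), in m: 0 is fully home, against the stop. It slides with about 1 N of friction; a spring detent resists from about 11 mm with up to about 5 N, and from about 5 mm inwards draws the tray home and keeps it there.
- tray_front (a point): Centre of the outer (robot-side) face of the tray's upright blue front, which is 104 mm wide and 52 mm tall (4 to 56 mm above the table) and 8 mm thick; nothing stands in front of it. Its x axis is the stand's x axis, the direction to push. With the tray home this point lies 78 mm from the stand's origin, at x = -78 mm.
- seed_head (a point): Top centre of the brown dried seed head, 29 mm across and 29 mm tall, fixed upright on the paper card in the tray and moving with it; this point is 48 mm above the table. With the tray home it stands over the stand's origin.
- focus_mark (a point): Centre of the red collar on the stand's post, 27 mm in diameter, 10 mm tall, somewhere between 115 and 165 mm above the table. The height of this point is the focal height for the middle of the lens. The collar is held by friction and must not be moved.
- lens_handle (a point): Grip point in the reading lens's orange handle: on its middle line, half-way up, 72 mm from the lens centre and close to the centre of mass. The handle is a bar 20 mm wide, 18 mm tall and 92 mm long (39 to 131 mm from the lens centre). The x axis points along the handle to the lens, z up. The whole lens weighs 80 to 130 g and lies on the rest with this point 39 mm above the table, the handle's end roughly towards the robot, turned by up to 0.4 rad.
- lens_center (a point): Middle of the round glass of the reading lens: brass ring 68 mm outside diameter and 8 mm thick, glass 58 mm across. In the lens's frame this point is 72 mm from the grip point along x, at the same height; z is the lens's axis (vertical when level).
- lens: The whole reading lens; origin 9 mm under the lens centre (level with the underside of the handle), x axis from the handle to the lens.
- rest: Fixed wooden rest that carries the lens: base plate 150 x 40 x 6 mm with a cross bar 70 mm wide and 35 mm tall under the lens ring, and one 30 mm wide and 30 mm tall, 120 mm from the lens centre, under the handle's end; between the bars there is free room beside and under the handle. Origin on the table, under the lens centre; same axes as the lens.
- paint_bottle: Bystander: small green paint bottle, 32 mm in diameter, 75 mm tall, standing loose. Origin at its foot.
- glue_stick: Bystander: white glue stick with a red cap, 29 mm in diameter, 80 mm tall, standing loose. Origin at its foot.
- eraser_box: Bystander: brown and red cardboard box of erasers, 90 x 40 x 18 mm, lying loose. Origin under its centre.
Things that resemble listed ones, but are neither listed nor needed, are in the scene too. Of the things like the stand, leave any that is turquoise; of the rest the larger one is meant.

How it is judged (in metres and radians):
On the way, in this order (a step that is already met when the one before it is completed fails the run):
1. the tray is pushed home into its detent (within 3 mm of its stop) while the lens still lies on its rest (value of joint drawer below 0.003 m and contact force between lens and rest above 0.2 N), for 0.3 s.
2. the lens is held still and level at the focal height over the seed head (value of joint drawer below 0.003 m and horizontal distance between lens_center and seed_head below 0.015 m and z of lens_center in the frame of focus_mark between -0.008 and 0.008 m and angle between lens_center's own z axis and vertical below 0.12 rad and contact force between the fingers and lens above 1 N and contact force between lens and stand below 0.2 N and contact force between lens and rest below 0.2 N and linear speed of lens below 0.02 m/s and angular speed of lens below 0.15 rad/s), for 0.5 s.
At the end, for the whole second after the job is handed in: The tray is home (within 3 mm of its stop) and the fingers hold the reading lens, which rests on nothing else, motionless: its centre within 15 mm sideways of the seed head's axis and within 8 mm above or below the middle of the red collar, its axis within 0.12 rad of vertical (all of step 2); the arm keeps its last pose, push and grip.
It fails at once if the lens touches the tray or the seed head (contact force between lens and drawer above 0.5 N).
It fails at once if the red collar is shifted by more than 6 mm (distance of focus_mark from where it was at the start of the episode above 0.006 m).
It fails at once if a bystander is moved by more than 25 mm (distance of any of paint_bottle, glue_stick, eraser_box from where it was at the start of the episode above 0.025 m).
It also fails if it takes over 56 s, if anything falls off the work surface, if the arm or the gripper's body presses on something with over 40 N, if the wrist force passes 120 N, or if a joint passes its speed limit or range.

ROBOT

A 6-joint arm with a two-finger parallel gripper is mounted at the origin on the work surface. World frame = base frame: x ahead of the robot, y to its left, z up, the work surface at z = 0. Lengths are in mm, angles in degrees, forces in N, time in s.
With the tool pointing down it reaches from about 400 to 925 mm from the base axis. Payload 3.4 kg.
Tool frame: the origin (TCP) lies midway between the tips of the shut fingers; the grasp point (between the pads) lies 19 mm behind it; z points along the fingers, y is the line along which they close (so a half turn about z gives the same grasp; the last joint's range is limited). The gripper opens to 85 mm and grips with 20 to 120 N. Pads are 22 mm wide; open, the fingers measure 114 mm over their backs; the gripper's body (76 mm by 85 mm) begins 54 mm behind the grasp point. The pads swing forward as they close: fully open they stand 13 mm farther back than shut.
Start: joints at [70.044, 17.578, 86.31, -0, 76.112, -4.211], TCP at [156.052, 553.425, 231.305] pointing down, gripper open.
Joint ranges: [-179.03, 179.03], [-60, 130.46], [8.19, 133.38], [-81.62, 261.62], [5.75, 156.47], [-153.77, 153.77]. Speed limits (degrees/s): [147.25, 147.25, 180, 180, 180, 180].

INTERFACE

Orientations are given as a 3x3 rotation matrix whose columns are the frame's x, y, z axes.
In Python, from rig import r gives the robot as it stands. The module is installed in compiled form; this text tells all that it offers.
- The arm moves only by the tool step_arm, never from a script. Its argument "increments" is a list of rows, each an object of numbers: "x", "y", "z": the shift along the tool's x, y, z in mm; "twist": the turn about the tool's z in rad. In form: [{"x": .., "y": .., "z": .., "twist": ..}, ...]. A call has 1 to 5 rows; each row is the pose to reach, as a shift and turn from the pose commanded when the call began, along the tool's axes at that moment; what a row does not reach only later rows make up. A row lasts 1/12 s, in which the tool goes at most 41.7 mm and 7.16 degrees, less where a joint would pass 70% of its speed; a pose out of reach is approached as far as the arm can. A call with a gripper value outside its range is refused whole. "grip" is the closure in counts, from 0 (fully open) to 255 (shut), set as the call begins (left out, the last holds). The fingers move at their own pace and stop on an object; "grip_force" is the grip in N (left out, the last holds). Time passes only in rows, so rows that repeat a pose let the fingers close. It gives the time, the measured TCP pose, the force, the opening and the grip force at its end, in the units of the state.
- r.get_obs(): the state, without advancing time (a new reading comes with each control period).
- r.capture(name): name is "scene" or "side" or "wrist"; returns (picture, depth): 480x640x3 uint8, red, green, blue; 480x640 float32, mm along the optical axis (not along the pixel's ray), 0 where there is no reading.
- r.calibration(name): a dict with "camera_matrix" (3x3 intrinsics, pixels), "R" (3x3) and "t" (3): a world point X has camera coordinates R X + t; the wrist camera has in their place "T_tool_cam" (4x4, takes a point from camera to tool coordinates, whose origin is the TCP and whose axes are the flange's). Camera axes: x right, y down, z forward; pixel columns grow to the right and rows downward; lengths in mm; the calibration is good to about 2 mm. The wrist camera is an equidistant fisheye: a pixel r from the principal point sees the ray r / f radians off the axis. A picture is of the moment at which its call begins: read the wrist's pose just before it. calibration takes no time and is no camera call.
- r.close_job(): hands the job in; it is judged then, once.
The state is a dict: "t": time; "qpos": joint angles; "joint_vel": joint speeds; "tau": joint torques, N m; "eef_pos": TCP position; "orientation": TCP orientation; "force": force on the tool from outside, world axes, zero at the start; "ft_torque": the same for the moment, N m; "width": finger opening in mm; "gripper_force": force on a finger pad.
Only numpy, scipy, OpenCV 4.12 (cv2) and the standard library are available. Lean on these libraries where they do the work, as an engineer would, in place of code of your own. Each camera call takes 0.05 s, during which the arm holds its last target. There are 200 camera calls.

## Working session

There is one attempt and no reset: what is moved stays moved. The work goes in short steps, Python scripts to look and compute and a tool call to move; the robot and the scene stay as the last step left them, time stands still between calls to the robot, and variables do not carry over. Pictures are saved under pics/ and viewed, at most 10 in all, crops included, and the job is handed in when it is done.

Besides the shell and the picture viewer there is one more tool, called after "Call:" as name(argument=value, ...) on one line, values as JSON. step_arm: Moves the arm, as the interface text tells. Its arguments: {"type":"object","properties":{"increments":{"type":"array"},"grip":{"type":"number"},"grip_force":{"type":"number"}},"required":["increments"]}

```bash
mkdir -p pics; python3 - <<'E'
from rig import r
import cv2,numpy as np
o=r.get_obs();print(o)
for n in("scene","side"):
    p,d=r.capture(n);cv2.imwrite(f"pics/{n}0.png",p[...,::-1]);np.savez(f"{n}0.npz",p=p,d=d)
    c=r.calibration(n);print(n,c)
print(r.calibration("wrist"))
E
```

```text
{'t': 0.0, 'qpos': array([ 7.00459067e+01,  1.76193837e+01,  8.63821688e+01, -1.36947785e-03,
        7.61132623e+01, -4.21046814e+00]), 'joint_vel': array([ 0.00559808, -0.03598012,  0.03943127,  0.03833652, -0.09194208,
       -0.05144221]), 'tau': array([-5.47921013e-05, -4.57542515e+01, -2.51915807e+01, -6.11208202e-05,
        1.30733408e-02,  2.08101039e-05]), 'eef_pos': array([155.80174702, 552.76283629, 230.42115127]), 'orientation': array([[-9.62486953e-01,  2.71327158e-01, -6.62053168e-04],
       [ 2.71327937e-01,  9.62485103e-01, -1.89151236e-03],
       [ 1.23997637e-04, -2.00018949e-03, -9.99997992e-01]]), 'force': array([-0.06345324, -0.12671155, -0.36689452]), 'ft_torque': array([ 0.01471116,  0.0338893 , -0.02567524]), 'gripper_force': 0.0, 'width': 85.23385644752805}
scene {'camera_matrix': array([[448.35254606,   0.        , 312.33254849],
       [  0.        , 448.35254606, 237.68210918],
       [  0.        ,   0.        ,   1.        ]]), 'R': array([[-0.77043509,  0.63739081,  0.01275642],
       [ 0.40339016,  0.50289011, -0.76444615],
       [-0.49366602, -0.
[... 301 characters left out ...]
  0.0137208 ],
       [-0.36794603, -0.46265624, -0.80657605],
       [ 0.52008035,  0.61666004, -0.59097108]]), 't': array([-450.88259194,  267.70966602,  882.53589275])}
{'camera_matrix': array([[371.64829954,   0.        , 317.68632622],
       [  0.        , 371.64829954, 243.62664845],
       [  0.        ,   0.        ,   1.        ]]), 'T_tool_cam': array([[ 3.91351614e-04, -9.47071676e-01, -3.21021943e-01,
         8.31333690e+01],
       [ 9.99999917e-01,  4.07550703e-04,  1.67336069e-05,
        -7.99515395e-01],
       [ 1.14984793e-04, -3.21021923e-01,  9.47071756e-01,
        -1.42539241e+02],
       [ 0.00000000e+00,  0.00000000e+00,  0.00000000e+00,
         1.00000000e+00]])}
```

View pics/scene0.png

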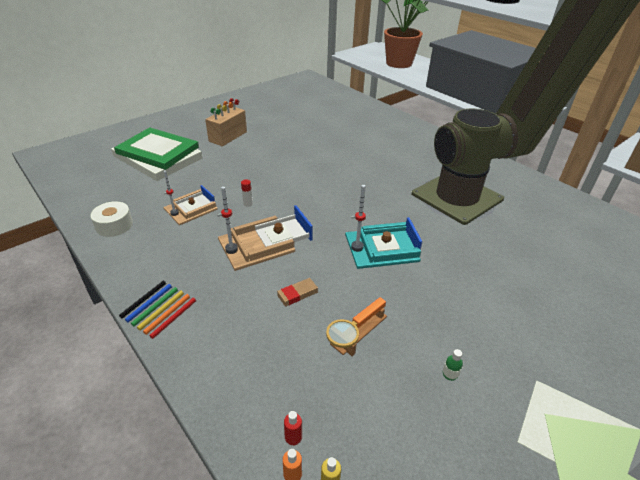

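View pics/side0.png

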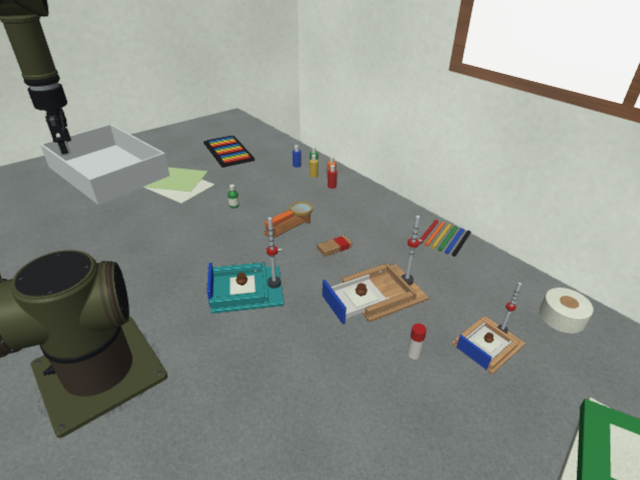

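Scene picture: there are three stand-like things. They are turquoise at (385,240), large wooden with its tray out at (268,235), and small wooden at (190,205). The large wooden one fits: it is not turquoise and is the larger of the rest. The lens lies at (342,332) with its handle towards (385,305). The paint bottle is at (453,365), the glue stick at (246,190) and the eraser box at (298,291). I'll confirm with a crop and measure.

```bash
cat >h.py <<'E'
import numpy as np,cv2
from rig import r
cal={n:r.calibration(n) for n in("scene","side")}
def ray(n,uv):
    c=cal[n];K=c["camera_matrix"];d=c["R"].T@np.linalg.solve(K,[uv[0],uv[1],1.]);return -c["R"].T@c["t"],d
def onz(n,uv,z):
    o,d=ray(n,uv);return o+d*(z-o[2])/d[2]
def tri(a,b):
    A=np.zeros((3,3));v=np.zeros(3);L=[]
    for n,uv in(("scene",a),("side",b)):
        o,d=ray(n,uv);d=d/np.linalg.norm(d);P=np.eye(3)-np.outer(d,d);A+=P;v+=P@o;L.append((P,o))
    x=np.linalg.solve(A,v);return x,[np.linalg.norm(P@(x-o)) for P,o in L]
def cloud(n,d):
    c=cal[n];K=c["camera_matrix"];v,u=np.mgrid[:480,:640]
    P=np.stack([(u-K[0,2])/K[0,0]*d,(v-K[1,2])/K[1,1]*d,d],-1);return (P-c["t"])@c["R"]
def box(m,b):
    k=np.zeros_like(m);k[b[1]:b[3],b[0]:b[2]]=m[b[1]:b[3],b[0]:b[2]];return k
E
python3 - <<'E'
from h import *
B={"scene":dict(stand=(205,170,330,275),lens=(320,290,395,355)),"side":dict(stand=(315,205,435,330),lens=(258,195,322,240))}
for n in B:
    z=np.load(n+"0.npz");p,d=z["p"],z["d"];P=cloud(n,d)
    R,G,Bl=[p[...,i].astype(int) for i in range(3)]
    hsv=cv2.cvtColor(p,cv2.COLOR_RGB2HSV);h=hsv[...,0];s=hsv[...,1]
    M=dict(blue=box((Bl>R+50)&(Bl>G+40),B[n]["stand"]),
     red=box((R>G+80)&(abs(G-Bl)<30)&(R>110),B[n]["stand"]),
     handle=box((h>5)&(h<14)&(s>195)&(R>120),B[n]["lens"]))
    for k,m in M.items():
        v,u=np.nonzero(m);Q=P[m&(d>0)]
        print(n,k,m.sum(),"c",u.mean().round(1),v.mean().round(1),"bb",u.min(),v.min(),u.max(),v.max(),"med",np.median(Q,0).round(0),"lo",np.percentile(Q,3,0).round(0),"hi",np.percentile(Q,97,0).round(0))
        print("   rect",cv2.minAreaRect(np.c_[u,v].astype(np.float32)))
    for k,uv in (dict(bottle=(453,365),glue=(246,190),eraser=(298,291),seed=(278,229)) if n=="scene" else dict(bottle=(233,198),glue=(416,345),eraser=(335,246),seed=(361,290))).items(): print(k,P[uv[1],uv[0]].round(0))
a=np.load("scene0.npz")["p"][170:360,200:400];b=np.load("side0.npz")["p"][190:340,250:450]
im=np.vstack([cv2.resize(a,(600,0) if 0 else (600,330)),cv2.resize(b,(600,270) )])
cv2.imwrite("pics/crop.png",np.vstack([cv2.resize(a[:130],(600,300)),cv2.resize(b,(600,300))])[...,::-1])
cv2.imwrite("pics/crop2.png",np.hstack([cv2.resize(np.load("scene0.npz")["p"][285:355,315:400],(425,350),interpolation=2),cv2.resize(np.load("side0.npz")["p"][195:240,258:322],(375,350),interpolation=2)])[...,::-1])
E
```

```text
scene blue 297 c 281.9 215.0 bb 205 188 311 239 med [ 488. -176.   40.] lo [ 471. -463.   17.] hi [ 617. -116.   57.]
   rect ((261.0635681152344, 205.64479064941406), (117.28599548339844, 26.58942413330078), 21.305784225463867)
scene red 81 c 235.7 196.8 bb 221 180 249 214 med [ 543. -355.   83.] lo [ 520. -381.   78.] hi [ 693. -202.  138.]
   rect ((235.49996948242188, 197.0), (8.59785270690918, 43.26661682128906), 33.6900634765625)
scene handle 9 c 373.6 310.9 bb 355 303 384 321 med [552. 188.  45.] lo [534. 182.  44.] hi [612. 192.  47.]
   rect ((370.61328125, 313.39910888671875), (4.402734756469727, 33.61547088623047), 59.620872497558594)
bottle [547. 384.  50.]
glue [ 536. -360.   60.]
eraser [643.  19.  20.]
seed [ 558. -174.   42.]
side blue 441 c 333.7 301.3 bb 323 280 345 323 med [ 477. -176.   37.] lo [ 466. -221.    8.] hi [ 489. -125.   56.]
   rect ((333.6148681640625, 301.0608215332031), (46.61530303955078, 11.857259750366211), 54.46232223510742)
side red 274 c 392.9 260.5 bb 334 222 434 329 med [ 667. -116.   19.] lo [ 525. -378.    8.] hi [934.  21. 137.]
   rect ((391.87176513671875, 281.3794250488281), (104.32791137695312, 101.57999420166016), 81.11934661865234)<stdin>:12: RuntimeWarning: Mean of empty slice.
  ret = ret.dtype.type(ret / rcount)
Traceback (most recent call last):
ValueError: zero-size array to reduction operation minimum which has no identity
```

```bash
python3 - <<'E'
from h import *
Z={n:np.load(n+"0.npz") for n in cal}
A=Z["scene"]["p"];S=Z["side"]["p"]
cv2.imwrite("pics/crop.png",np.vstack([cv2.resize(A[170:270,190:390],(600,300)),cv2.resize(S[205:335,240:500],(600,300))])[...,::-1])
cv2.imwrite("pics/crop2.png",np.hstack([cv2.resize(A[285:355,315:400],(425,350),interpolation=2),cv2.resize(S[195:240,258:322],(375,265),interpolation=2).repeat(1,0) if 0 else cv2.resize(S[195:240,258:322],(375,350),interpolation=2)])[...,::-1])
for n in Z:
    p,d=Z[n]["p"],Z[n]["d"];P=cloud(n,d);R,G,Bl=[p[...,i].astype(int) for i in range(3)]
    X,Y,H=[P[...,i] for i in range(3)]
    st=(X>430)&(X<760)&(Y>-290)&(Y<-90)&(d>0)
    le=(X>450)&(X<780)&(Y>90)&(Y<280)&(d>0)&(H>12)
    M=dict(blue=st&(Bl>R+50)&(Bl>G+40),red=st&(R>G+80)&(abs(G-Bl)<35)&(H>70),seed=st&(H>22)&(H<60)&(R<130)&(R>Bl+20),
      handle=le&(R>G+60)&(G>Bl+25)&(R>150), lens=le)
    for k,m in M.items():
        v,u=np.nonzero(m)
        if len(u)<5: print(n,k,len(u));continue
        Q=P[m];c=Q[:,:2].mean(0);w,V=np.linalg.eigh(np.cov((Q[:,:2]-c).T))
        print(n,k,len(u),"c",u.mean().round(1),v.mean().round(1),"bb",u.min(),v.min(),u.max(),v.max(),"mean",Q.mean(0).round(0),"med",np.median(Q,0).round(0),"lo",np.percentile(Q,3,0).round(0),"hi",np.percentile(Q,97,0).round(0),"ax",V[:,1].round(3),np.sqrt(w).round(1))
E
```

```text
scene blue 229 c 303.2 220.8 bb 294 205 311 239 mean [ 483. -160.   42.] med [ 484. -159.   44.] lo [ 470. -212.   17.] hi [ 494. -116.   57.] ax [0.224 0.975] [ 1.9 31. ]
scene red 46 c 226.0 212.3 bb 221 209 231 215 mean [ 684. -211.  136.] med [ 687. -210.  136.] lo [ 672. -223.  133.] hi [ 694. -201.  138.] ax [-0.834  0.553] [6.6 7.4]
scene seed 316 c 263.6 238.0 bb 225 218 293 258 mean [ 601. -180.   31.] med [ 597. -175.   29.] lo [ 544. -255.   22.] hi [ 675. -121.   48.] ax [-0.342  0.94 ] [43.7 47. ]
scene handle 272 c 369.0 309.9 bb 353 297 385 322 mean [573. 181.  48.] med [573. 181.  48.] lo [530. 172.  45.] hi [614. 190.  50.] ax [-0.998 -0.064] [ 5.4 26.2]
scene lens 1245 c 352.6 326.1 bb 326 297 385 352 mean [627. 187.  41.] med [642. 187.  42.] lo [535. 158.  20.] hi [686. 219.  49.] ax [-0.998 -0.067] [15.6 46.4]
side blue 440 c 333.7 301.3 bb 323 280 345 323 mean [ 477. -175.   36.] med [ 477. -176.   37.] lo [ 466. -221.    8.] hi [ 489. -125.   56.] ax [0.224 0.975] [ 1.6 30.9]
side red 50 c 413.0 242.9 bb 408 239 418 246 mean [ 679. -221.  135.] med [ 677. -222.  135.] lo [ 670. -230.  131.] hi [ 694. -207.  137.] ax [-0.742  0.671] [6.5 7. ]
side seed 296 c 380.2 291.2 bb 342 267 415 313 mean [ 589. -215.   31.] med [ 562. -202.   28.] lo [ 524. -272.   22.] hi [ 666. -154.   48.] ax [-0.999  0.053] [36.5 50. ]
side handle 102 c 280.5 216.4 bb 265 211 292 225 mean [577. 175.  46.] med [577. 175.  46.] lo [528. 166.  44.] hi [614. 186.  49.] ax [-0.999 -0.046] [ 5.5 24.7]
side lens 519 c 292.6 213.9 bb 265 202 312 233 mean [620. 174.  39.] med [635. 171.  40.] lo [528. 149.  16.] hi [683. 209.  48.] ax [-0.998 -0.069] [15.3 47.6]
```

View pics/crop.png

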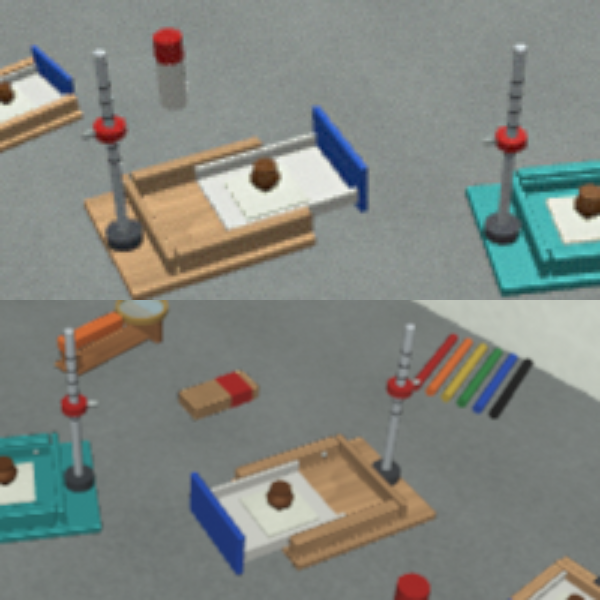

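View pics/crop2.png

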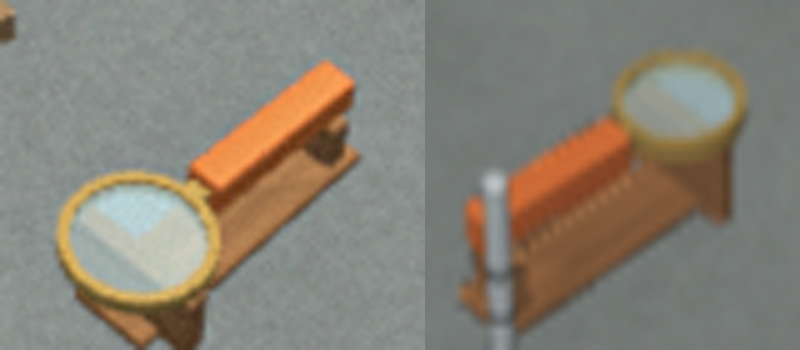

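The crops confirm the large wooden stand with its tray pulled out. The lens lies on its rest, handle towards the robot. Next I'll refine the seed head, collar and ring positions.

```bash
python3 - <<'E'
from h import *
Z={n:np.load(n+"0.npz") for n in cal}
bb={"scene":(266,216,290,242),"side":(350,280,372,302)};C={};E={}
lb={"scene":(322,312,366,354),"side":(286,198,318,222)};T={"scene":(340,180,425,270),"side":(205,215,285,310)}
for n in Z:
    p,d=Z[n]["p"],Z[n]["d"];P=cloud(n,d);R,G,Bl=[p[...,i].astype(int) for i in range(3)];X,Y,H=[P[...,i] for i in range(3)]
    m=box((R<140)&(R>Bl+25),bb[n]);k,l,s,c=cv2.connectedComponentsWithStats(m.astype(np.uint8));i=1+np.argmax(s[1:,4]);C[n]=c[i];print(n,"seed",c[i],s[i])
    m=box((R>Bl+45)&(G>Bl+20)&(R-G<60)&(H>30),lb[n]);v,u=np.nonzero(m)
    hull=cv2.convexHull(np.c_[u,v].astype(np.int32));e=cv2.fitEllipse(hull);E[n]=e;print("ring",m.sum(),e,[onz(n,e[0],z).round(1) for z in(39,43)])
    m=box((Bl>R+50)&(G>R+50)&(d>0),T[n]);print("turq",P[m].min(0).round(),P[m].max(0).round())
print("seed",tri(C["scene"],C["side"]));print("collar",tri((226.,212.3),(413.,242.9)));print("ring",tri(E["scene"][0],E["side"][0]))
E
```

```text
scene seed [277.74666667 227.13333333] [274 222   9  11  75]
ring 331 ((346.4699401855469, 330.1365051269531), (32.18456268310547, 41.94997787475586), 65.4500961303711) [array([643.8, 186. ,  39. ]), array([646.2, 188.2,  43. ])]
turq [257. -80.   2.] [465. 121.  58.]
side seed [360.93333333 288.85714286] [356 283  11  12 105]
ring 111 ((297.9112243652344, 211.29302978515625), (17.491069793701172, 29.44316864013672), 65.6734619140625) [array([639.3, 174.8,  39. ]), array([635.6, 169.7,  43. ])]
turq [256. -85.  -3.] [466. 146.  34.]
seed (array([ 551.70967869, -186.01668668,   38.1059462 ]), [np.float64(0.8951830601403522), np.float64(0.8951830601402034)])
collar (array([ 682.13203934, -217.21102856,  131.08934013]), [np.float64(0.9769730490125229), np.float64(0.9769730490125631)])
ring (array([642.53604366, 182.30058913,  34.12823164]), [np.float64(1.8863072589979288), np.float64(1.8863072589979635)])
```

Call:
step_arm(increments=[{"x": -40, "y": 0, "z": 0, "twist": 0}, {"x": -80, "y": 0, "z": 0, "twist": 0}, {"x": -120, "y": 0, "z": 0, "twist": 0}, {"x": -160, "y": 0, "z": 0, "twist": 0}, {"x": -200, "y": -10, "z": 0, "twist": 0}], grip=255)

```text
t: 0.52
eef_pos: [347.8, 490.0, 230.8]
orientation: [[-0.963, 0.271, 0.0], [0.271, 0.963, 0.001], [-0.0, 0.001, -1.0]]
force: [0.4, 0.7, -0.0]
width: 25.4
gripper_force: 0.0
```

Call:
step_arm(increments=[{"x": -26, "y": -28, "z": 0, "twist": 0}, {"x": -52, "y": -56, "z": 0, "twist": 0}, {"x": -78, "y": -84, "z": 0, "twist": 0}, {"x": -104, "y": -112, "z": 0, "twist": 0}, {"x": -130, "y": -140, "z": 0, "twist": 0}])

```text
t: 0.93
eef_pos: [433.2, 317.6, 230.8]
orientation: [[-0.963, 0.271, -0.001], [0.271, 0.963, -0.001], [0.001, -0.001, -1.0]]
force: [0.1, 0.7, 0.9]
width: -0.2
gripper_force: 0.0
```

Call:
step_arm(increments=[{"x": -26, "y": -28, "z": 0, "twist": 0}, {"x": -52, "y": -56, "z": 0, "twist": 0}, {"x": -78, "y": -84, "z": 0, "twist": 0}, {"x": -104, "y": -112, "z": 0, "twist": 0}, {"x": -120, "y": -144, "z": 0, "twist": 0}])

```text
t: 1.35
eef_pos: [511.5, 146.6, 231.1]
orientation: [[-0.962, 0.272, 0.001], [0.272, 0.962, 0.0], [-0.001, 0.0, -1.0]]
force: [0.9, 0.1, 0.7]
width: 0.0
gripper_force: 0.0
```

Call:
step_arm(increments=[{"x": 0, "y": -40, "z": 0, "twist": 0}, {"x": 0, "y": -80, "z": 0, "twist": 0}, {"x": -1, "y": -120, "z": 0, "twist": 0}, {"x": -1, "y": -160, "z": 0, "twist": 0}, {"x": -1, "y": -200, "z": 0, "twist": 0}])

```text
t: 1.77
eef_pos: [454.9, -46.0, 231.0]
orientation: [[-0.963, 0.271, -0.001], [0.271, 0.963, 0.0], [0.001, -0.0, -1.0]]
force: [1.1, -0.4, 0.3]
width: 0.2
gripper_force: 0.0
```

Call:
step_arm(increments=[{"x": 0, "y": -40, "z": 0, "twist": 0}, {"x": 0, "y": -80, "z": 0, "twist": 0}, {"x": 0, "y": -112, "z": 0, "twist": 0}, {"x": 0, "y": -112, "z": 0, "twist": 0}, {"x": 0, "y": -112, "z": 0, "twist": 0}])

```text
t: 2.18
eef_pos: [425.0, -153.6, 231.0]
orientation: [[-0.961, 0.276, -0.001], [0.276, 0.961, 0.001], [0.001, 0.0, -1.0]]
force: [-0.4, 1.1, -0.3]
width: -0.0
gripper_force: 0.0
```

```bash
cat >>h.py <<'E'
def wray(uv,o):
    c=r.calibration("wrist");K=c["camera_matrix"];T=c["T_tool_cam"];a=(uv[0]-K[0,2])/K[0,0];b=(uv[1]-K[1,2])/K[1,1];t=np.hypot(a,b)
    d=np.array([a/t*np.sin(t),b/t*np.sin(t),np.cos(t)]) if t>1e-9 else np.array([0,0,1.])
    R=o["orientation"];return o["eef_pos"]+R@T[:3,3],R@T[:3,:3]@d
def wonz(uv,o,z):
    p,d=wray(uv,o);return p+d*(z-p[2])/d[2]
def wpix(X,o):
    c=r.calibration("wrist");K=c["camera_matrix"];T=c["T_tool_cam"];q=T[:3,:3].T@(o["orientation"].T@(np.asarray(X,float)-o["eef_pos"])-T[:3,3])
    t=np.arctan2(np.hypot(q[0],q[1]),q[2]);s=t*K[0,0]/np.hypot(q[0],q[1]);return np.array([K[0,2]+s*q[0],K[1,2]+s*q[1]])
E
python3 - <<'E'
from h import *
import pickle
o=r.get_obs();p,d=r.capture("wrist");cv2.imwrite("pics/w1.png",p[...,::-1]);pickle.dump((o,p,d),open("w1.pkl","wb"))
print(o["eef_pos"],o["force"])
for X in [(475.8,-168,30),(475.8,-168,56),(551.7,-186,48),(682,-217,133)]: print(X,wpix(X,o).round(1))
E
```

```text
[ 424.98338791 -153.57426107  231.02104163] [-0.38460905  1.08414018 -0.33123861]
(475.8, -168, 30) [318.5 262.3]
(475.8, -168, 56) [318.6 272.6]
(551.7, -186, 48) [322.  338.3]
(682, -217, 133) [327.6 481.1]
```

View pics/w1.png

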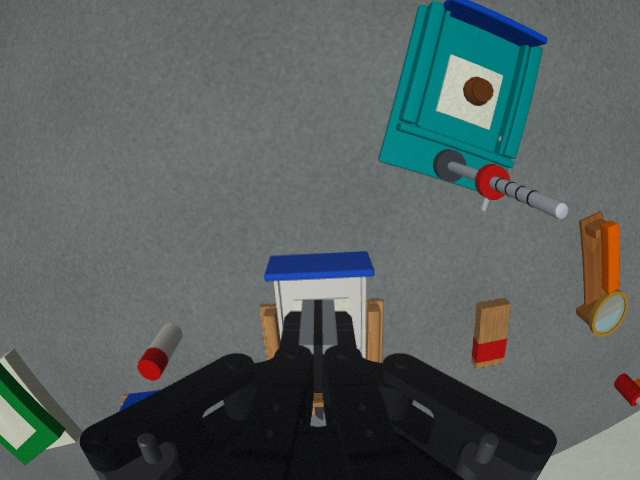

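The wrist view shows the blue front at (265–373, 252–278), its centre near (319,265), where the predictions put it. I'll descend in front of it and push.

Call:
step_arm(increments=[{"x": 0, "y": 0, "z": 40, "twist": 0}, {"x": 0, "y": -1, "z": 80, "twist": 0}, {"x": 0, "y": -2, "z": 120, "twist": 0}, {"x": 0, "y": -2, "z": 160, "twist": 0}, {"x": 0, "y": -2, "z": 200, "twist": 0}])

```text
t: 2.65
eef_pos: [425.8, -152.5, 30.1]
orientation: [[-0.963, 0.269, 0.002], [0.269, 0.963, -0.0], [-0.001, 0.0, -1.0]]
force: [0.5, -0.2, 0.4]
width: -0.0
gripper_force: 0.0
```

Call:
step_arm(increments=[{"x": -15, "y": -1, "z": 0, "twist": 0}, {"x": -30, "y": -1, "z": 0, "twist": 0}, {"x": -38, "y": 0, "z": 0, "twist": 0}, {"x": -46, "y": 0, "z": 0, "twist": 0}, {"x": -54, "y": 0, "z": 0, "twist": 0}])

```text
t: 3.07
eef_pos: [477.1, -167.3, 31.3]
orientation: [[-0.963, 0.27, -0.002], [0.27, 0.963, 0.001], [0.002, 0.001, -1.0]]
force: [-0.9, 1.1, -1.5]
width: 0.2
gripper_force: 0.7
```

Call:
step_arm(increments=[{"x": -6, "y": 0, "z": 0, "twist": 0}, {"x": -12, "y": 0, "z": 0, "twist": 0}, {"x": -18, "y": 0, "z": 0, "twist": 0}, {"x": -24, "y": 1, "z": 0, "twist": 0}, {"x": -30, "y": 1, "z": 0, "twist": 0}])

```text
t: 3.48
eef_pos: [506.7, -176.2, 31.7]
orientation: [[-0.962, 0.272, 0.0], [0.272, 0.962, -0.0], [-0.0, -0.0, -1.0]]
force: [-0.9, 1.3, 0.3]
width: 0.1
gripper_force: 0.6
```

Call:
step_arm(increments=[{"x": -3, "y": 0, "z": 0, "twist": 0}, {"x": -6, "y": 0, "z": 0, "twist": 0}, {"x": -9, "y": 0, "z": 0, "twist": 0}, {"x": -11, "y": 0, "z": 0, "twist": 0}, {"x": -13, "y": 0, "z": 0, "twist": 0}])

```text
t: 3.9
eef_pos: [517.5, -178.9, 31.1]
orientation: [[-0.962, 0.272, -0.002], [0.272, 0.962, 0.001], [0.002, 0.001, -1.0]]
force: [-0.9, 1.4, 0.5]
width: -0.5
gripper_force: 0.6
```

Call:
step_arm(increments=[{"x": -1, "y": 0, "z": 0, "twist": 0}, {"x": -2, "y": 0, "z": 0, "twist": 0}, {"x": -3, "y": 0, "z": 0, "twist": 0}, {"x": -4, "y": 0, "z": 0, "twist": 0}, {"x": -5, "y": 0, "z": 0, "twist": 0}])

```text
t: 4.32
eef_pos: [519.0, -179.4, 30.9]
orientation: [[-0.963, 0.271, -0.009], [0.271, 0.963, 0.003], [0.009, 0.0, -1.0]]
force: [-11.8, 3.1, 8.2]
width: -0.3
gripper_force: 6.1
```

```bash
python3 - <<'E'
from h import *
o=r.get_obs();print(o["eef_pos"],o["force"])
for n in("scene","side"):
    p,d=r.capture(n);np.savez(n+"1.npz",p=p,d=d);P=cloud(n,d);R,G,Bl=[p[...,i].astype(int) for i in range(3)];X,Y=P[...,0],P[...,1]
    m=(X>430)&(X<620)&(Y>-290)&(Y<-90)&(d>0)&(Bl>R+50)&(Bl>G+40);print(n,m.sum(),P[m].mean(0).round(1))
E
```

```text
[ 518.98747462 -179.37714776   30.90233353] [-11.84559748   3.14470165   8.20399557]
scene 208 [ 537.4 -176.2   44.1]
side 237 [ 526.6 -208.8   33.4]
```

The force of about 12 N at the stop and the 56 mm shift of the front both say the tray is home. I'll back off and rise.

Call:
step_arm(increments=[{"x": 15, "y": 0, "z": 0, "twist": 0}, {"x": 50, "y": 0, "z": 0, "twist": 0}, {"x": 50, "y": 0, "z": -40, "twist": 0}, {"x": 50, "y": 0, "z": -80, "twist": 0}, {"x": 50, "y": 0, "z": -120, "twist": 0}])

```text
t: 4.83
eef_pos: [474.5, -167.1, 151.9]
orientation: [[-0.962, 0.272, -0.001], [0.272, 0.962, 0.0], [0.001, 0.0, -1.0]]
force: [1.3, -0.1, 0.6]
width: -0.1
gripper_force: 0.0
```

Call:
step_arm(increments=[{"x": 0, "y": 0, "z": -40, "twist": 0}, {"x": 0, "y": 20, "z": -80, "twist": 0}, {"x": 0, "y": 60, "z": -90, "twist": 0.1}, {"x": 0, "y": 100, "z": -90, "twist": 0.2}, {"x": 0, "y": 140, "z": -90, "twist": 0.3}], grip=0)

```text
t: 5.25
eef_pos: [516.4, -32.0, 244.2]
orientation: [[-0.835, 0.55, 0.008], [0.55, 0.835, -0.001], [-0.008, 0.004, -1.0]]
force: [0.4, -0.5, 0.1]
width: 60.4
gripper_force: 0.0
```

Call:
step_arm(increments=[{"x": -3, "y": 34, "z": 0, "twist": -0.12}, {"x": -6, "y": 68, "z": 0, "twist": -0.24}, {"x": -9, "y": 102, "z": 0, "twist": -0.36}, {"x": -12, "y": 136, "z": 0, "twist": -0.48}, {"x": -14, "y": 167, "z": 0, "twist": -0.6}])

```text
t: 5.67
eef_pos: [618.6, 101.9, 241.8]
orientation: [[-0.999, -0.032, 0.004], [-0.032, 1.0, 0.0], [-0.004, 0.0, -1.0]]
force: [0.2, -0.2, 0.1]
width: 85.5
gripper_force: 0.0
```

Call:
step_arm(increments=[{"x": 0, "y": 0, "z": 0, "twist": -0.04}, {"x": 0, "y": 0, "z": 0, "twist": -0.04}, {"x": 0, "y": 0, "z": 0, "twist": -0.04}])

```text
t: 5.92
eef_pos: [616.6, 100.1, 241.2]
orientation: [[-0.998, -0.064, 0.001], [-0.064, 0.998, -0.0], [-0.001, -0.001, -1.0]]
force: [0.4, 0.0, -0.4]
width: 85.5
gripper_force: 0.0
```

```bash
python3 - <<'E'
from h import *
import pickle
o=r.get_obs();p,d=r.capture("wrist");cv2.imwrite("pics/w2.png",p[...,::-1]);pickle.dump((o,p,d),open("w2.pkl","wb"))
print(o["eef_pos"],o["orientation"].round(3))
R,G,B=[p[...,i].astype(int) for i in range(3)]
m=((R>170)&(G<R-60)&(G>B+40)&(d>0)).astype(np.uint8)
k,l,s,c=cv2.connectedComponentsWithStats(m)
for i in range(1,k):
    if s[i,4]>80: print(s[i],c[i],wonz(c[i],o,48).round(1))
for X in[(646,186,43),(573,180,48),(682,-217,133),(606,-199,48)]:print(wpix(X,o).round(0))
E
```

```text
[616.61529209 100.08104947 241.1958693 ] [[-0.998 -0.064  0.001]
 [-0.064  0.998 -0.   ]
 [-0.001 -0.001 -1.   ]]
[ 395  121   22   95 1747] [405.73382942 167.69547796] [568.3 177.4  48. ]
[403. 246.]
[408. 173.]
[  1. 284.]
[ 50. 192.]
```

View pics/w2.png

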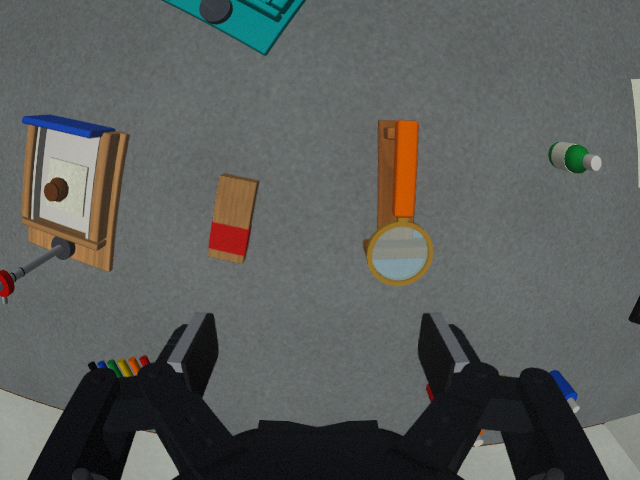

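The wrist view shows the handle at (395–417, 121–216), the ring centred near (400,251), and the tray seated at (75,165). Next I'll fit the handle and ring exactly.

```bash
python3 - <<'E'
from h import *
import pickle
o,p,d=pickle.load(open("w2.pkl","rb"));R,G,B=[p[...,i].astype(int) for i in range(3)]
m=box((R>150)&(G<R-60)&(G>B+25),(385,110,430,225))
E=[]
for v in range(128,210,3):
    u=np.nonzero(m[v])[0]
    if len(u): E.append(wonz((u.max()+.5,v),o,48))
E=np.array(E);f=np.polyfit(E[:,0],E[:,1],1);yaw=np.arctan(f[0]);print("edge slope",f[0],"resid",np.std(E[:,1]-np.polyval(f,E[:,0])))
v,u=np.nonzero(m);far=wonz((405,v.min()-.5),o,48);print("near end",far,"lens-side end",wonz((405,v.max()+.5),o,48))
b=box((R>B+55)&(G>B+30)&(R-G<75),(360,212,440,292)).astype(np.uint8);k,l,s,c=cv2.connectedComponentsWithStats(b);print(s[1:])
v,u=np.nonzero(l==1+np.argmax(s[1:,4]))
Q=np.array([wonz(q[0],o,43) for q in cv2.convexHull(np.c_[u,v].astype(np.int32)).astype(float)])[:,:2].astype(np.float32)
Q=Q[Q[:,0]>625];A=np.c_[2*Q,np.ones(len(Q))];x=np.linalg.lstsq(A,(Q**2).sum(1),rcond=None)[0];print("ring",x[:2],"rad",np.sqrt(x[2]+x[0]**2+x[1]**2))
n=np.array([-np.sin(yaw),np.cos(yaw)]);y0=np.polyval(f,572);g=np.array([572,y0])-10*n;print("yaw",yaw,"axis pt",g)
print("grip", x[:2]-72*np.array([np.cos(yaw),np.sin(yaw)]))
E
```

```text
edge slope 0.0652622206327829 resid 0.31377759393572063
near end [524.05438247 172.29059281  48.        ] lens-side end [614.6530959 182.3072403  48.       ]
[[ 366  212   67   74 1325]
 [ 365  243    1    1    1]]
ring [654.2155659  183.56071366] rad 34.43063900710199
yaw 0.06516980266744317 axis pt [572.65123682 177.26626883]
grip [582.3684075  178.87180855]
```

Call:
step_arm(increments=[{"x": 10, "y": 27, "z": 0, "twist": 0}, {"x": 20, "y": 54, "z": 10, "twist": 0}, {"x": 29, "y": 80, "z": 30, "twist": 0}, {"x": 29, "y": 80, "z": 70, "twist": 0}, {"x": 29, "y": 80, "z": 110, "twist": 0}])

```text
t: 6.38
eef_pos: [582.8, 178.7, 132.9]
orientation: [[-0.998, -0.065, 0.007], [-0.065, 0.998, 0.002], [-0.007, 0.001, -1.0]]
force: [1.2, -0.3, -0.6]
width: 85.5
gripper_force: 0.0
```

Call:
step_arm(increments=[{"x": 0, "y": 0, "z": 35, "twist": 0}, {"x": 0, "y": 0, "z": 70, "twist": 0}, {"x": 0, "y": 0, "z": 95, "twist": 0}, {"x": 0, "y": 0, "z": 111, "twist": 0}, {"x": 0, "y": 0, "z": 111, "twist": 0}])

```text
t: 6.8
eef_pos: [578.8, 176.0, 16.9]
orientation: [[-0.998, -0.063, -0.007], [-0.062, 0.998, -0.002], [0.007, -0.001, -1.0]]
force: [-0.7, -0.0, 0.5]
width: 85.4
gripper_force: 0.0
```

```bash
python3 - <<'E'
from h import *
o=r.get_obs();print(o["eef_pos"],o["force"])
p,d=r.capture("wrist");R,G,B=[p[...,i].astype(int) for i in range(3)]
m=((R>150)&(G<R-60)&(G>B+25)).astype(np.uint8);k,l,s,c=cv2.connectedComponentsWithStats(m)
i=1+np.argmax(s[1:,4]);print(s[i],c[i],wonz(c[i],o,48))
cv2.imwrite("pics/w3.png",p[...,::-1])
E
```

```text
[578.75055609 175.96783187  16.88143609] [-0.67366656 -0.02970709  0.5156954 ]
[  288   210    71   216 11085] [327.11889941 312.60063148] [558.22214379 177.38939673  48.        ]
```

View pics/w3.png

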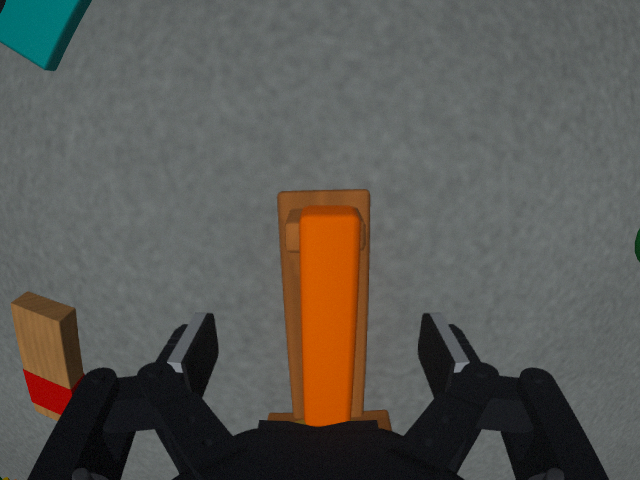

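The handle lies between the open fingers, about 2 mm off centre (u≈328 against 318). I'll correct that and close.

Call:
step_arm(increments=[{"x": -3, "y": 2, "z": -1, "twist": 0}, {"x": -3, "y": 2, "z": -1, "twist": 0}])

```text
t: 7.02
eef_pos: [587.2, 180.4, 23.5]
orientation: [[-0.998, -0.064, 0.005], [-0.064, 0.998, 0.001], [-0.005, 0.001, -1.0]]
force: [1.1, 0.2, 0.4]
width: 85.1
gripper_force: 0.0
```

Call:
step_arm(increments=[{"x": 0, "y": 0, "z": 0, "twist": 0}, {"x": 0, "y": 0, "z": 0, "twist": 0}, {"x": 0, "y": 0, "z": 0, "twist": 0}, {"x": 0, "y": 0, "z": 0, "twist": 0}, {"x": 0, "y": 0, "z": 0, "twist": 0}], grip=255, grip_force=50)

```text
t: 7.43
eef_pos: [584.8, 180.2, 21.7]
orientation: [[-0.998, -0.065, 0.001], [-0.065, 0.998, 0.0], [-0.001, 0.0, -1.0]]
force: [0.1, -0.5, 0.1]
width: 25.9
gripper_force: 0.0
```

Call:
step_arm(increments=[{"x": 0, "y": 0, "z": 0, "twist": 0}, {"x": 0, "y": 0, "z": 0, "twist": 0}, {"x": 0, "y": 0, "z": 0, "twist": 0}, {"x": 0, "y": 0, "z": 0, "twist": 0}])

```text
t: 7.77
eef_pos: [584.9, 180.2, 21.7]
orientation: [[-0.998, -0.065, 0.0], [-0.065, 0.998, 0.0], [-0.0, 0.0, -1.0]]
force: [-1.9, -0.2, 6.2]
width: 19.5
gripper_force: 49.4
```

Call:
step_arm(increments=[{"x": 0, "y": 0, "z": -12, "twist": 0}, {"x": 0, "y": 0, "z": -40, "twist": 0}, {"x": 0, "y": 0, "z": -75, "twist": 0}, {"x": 0, "y": 0, "z": -110, "twist": 0}, {"x": 0, "y": 0, "z": -145, "twist": 0}])

```text
t: 8.18
eef_pos: [583.8, 179.9, 166.6]
orientation: [[-0.998, -0.065, -0.002], [-0.065, 0.998, -0.001], [0.002, -0.0, -1.0]]
force: [0.6, 0.6, -2.3]
width: 19.4
gripper_force: 48.9
```

Call:
step_arm(increments=[{"x": 0, "y": 0, "z": -35, "twist": 0}, {"x": 0, "y": 0, "z": -65, "twist": 0}, {"x": 0, "y": 0, "z": -75, "twist": 0}, {"x": 0, "y": 0, "z": -75, "twist": 0}, {"x": 0, "y": 0, "z": -75, "twist": 0}])

```text
t: 8.6
eef_pos: [584.2, 180.0, 240.3]
orientation: [[-0.998, -0.065, -0.001], [-0.065, 0.998, -0.0], [0.001, -0.0, -1.0]]
force: [-1.2, -0.4, -0.7]
width: 19.1
gripper_force: 48.9
```

```bash
python3 - <<'E'
from h import *
o=r.get_obs();print(o["eef_pos"],o["force"],o["width"])
C={};K={}
bb={"scene":(225,205,300,260),"side":(340,250,425,315)}
for n in("scene","side"):
    p,d=r.capture(n);np.savez(n+"2.npz",p=p,d=d);P=cloud(n,d);R,G,Bl=[p[...,i].astype(int) for i in range(3)];X,Y,H=[P[...,i] for i in range(3)]
    st=(X>430)&(X<760)&(Y>-300)&(Y<-90)&(d>0)
    m=box((R<140)&(R>Bl+25)&(abs(X-606)<40)&(abs(Y+199)<40)&(H>22),bb[n]);k,l,s,c=cv2.connectedComponentsWithStats(m.astype(np.uint8));i=1+np.argmax(s[1:,4]);C[n]=c[i];print(n,s[i],P[l==i].mean(0).round(0))
    m=st&(H>90)&(R>G+60)&(abs(G-Bl)<40);v,u=np.nonzero(m);K[n]=(u.mean(),v.mean());print("red",len(u),K[n],u.min(),u.max(),v.min(),v.max(),np.percentile(P[m][:,2],[2,50,98]).round(1))
    m=st&(Bl>R+50)&(Bl>G+40);print("blue",m.sum(),P[m].mean(0).round(1))
    q=cal[n]
    for z in(125,130,135): 
        c=q["R"]@np.array([682,-217,z])+q["t"];c=q["camera_matrix"]@c;print(z,(c[:2]/c[2]).round(1))
print(tri(C["scene"],C["side"]),tri(K["scene"],K["side"]))
E
```

```text
[584.19432797 179.99868153 240.30910978] [-1.19210618 -0.39573539 -0.68816017] 19.090933020654933
scene [254 228  10  11  80] [ 609. -193.   42.]
red 60 (np.float64(226.1), np.float64(212.71666666666667)) 221 231 209 216 [130.2 135.7 139.5]
blue 204 [ 537.5 -176.4   43.7]
125 [226.  214.2]
130 [225.8 212.6]
135 [225.5 210.9]
side [376 277  11  11  97] [ 603. -203.   42.]
red 62 (np.float64(413.0806451612903), np.float64(243.0)) 408 420 239 246 [129.8 135.3 137.2]
blue 452 [ 531.9 -186.6   35.1]
125 [412.1 245. ]
130 [412.4 243.3]
135 [412.7 241.6]
(array([ 606.46439409, -199.18082762,   37.54827331]), [np.float64(1.1641082664968496), np.float64(1.1641082664970295)]) (array([ 682.52293854, -216.85234023,  130.31204863]), [np.float64(1.292347451536865), np.float64(1.2923474515366606)])
```

Call:
step_arm(increments=[{"x": 4, "y": -20, "z": 0, "twist": 0}, {"x": 10, "y": -50, "z": 0, "twist": 0}, {"x": 16, "y": -85, "z": 0, "twist": 0}, {"x": 23, "y": -120, "z": 0, "twist": 0}, {"x": 30, "y": -155, "z": 0, "twist": 0}])

```text
t: 9.12
eef_pos: [563.1, 22.4, 238.3]
orientation: [[-0.998, -0.066, -0.005], [-0.066, 0.998, 0.0], [0.005, 0.0, -1.0]]
force: [1.2, -0.1, -1.3]
width: 19.2
gripper_force: 49.0
```

Call:
step_arm(increments=[{"x": 7, "y": -35, "z": 0, "twist": 0}, {"x": 14, "y": -70, "z": 0, "twist": 0}, {"x": 20, "y": -105, "z": 0, "twist": 0}, {"x": 27, "y": -140, "z": 0, "twist": 0}, {"x": 32, "y": -170, "z": 0, "twist": 0}])

```text
t: 9.53
eef_pos: [541.9, -150.0, 238.4]
orientation: [[-0.998, -0.065, -0.005], [-0.065, 0.998, 0.001], [0.005, 0.002, -1.0]]
force: [1.2, -0.5, -1.0]
width: 19.2
gripper_force: 49.0
```

Call:
step_arm(increments=[{"x": 5, "y": -25, "z": 0, "twist": 0}, {"x": 9, "y": -45, "z": 0, "twist": 0}, {"x": 10, "y": -53, "z": 0, "twist": 0}, {"x": 10, "y": -53, "z": 0, "twist": 0}, {"x": 10, "y": -53, "z": 0, "twist": 0}])

```text
t: 9.95
eef_pos: [536.9, -201.0, 239.7]
orientation: [[-0.998, -0.064, -0.003], [-0.064, 0.998, 0.002], [0.003, 0.002, -1.0]]
force: [-0.5, 1.3, -1.4]
width: 19.2
gripper_force: 49.1
```

Call:
step_arm(increments=[{"x": 0, "y": -1, "z": 20, "twist": 0}, {"x": 0, "y": -1, "z": 45, "twist": 0}, {"x": 0, "y": -1, "z": 70, "twist": 0}, {"x": 0, "y": -1, "z": 90, "twist": 0}, {"x": 0, "y": -1, "z": 105, "twist": 0}])

```text
t: 10.37
eef_pos: [536.5, -200.0, 133.9]
orientation: [[-0.998, -0.067, -0.003], [-0.067, 0.998, 0.002], [0.003, 0.003, -1.0]]
force: [-1.0, -0.3, -0.9]
width: 19.2
gripper_force: 49.1
```

Call:
step_arm(increments=[{"x": 0, "y": 0, "z": 12, "twist": 0}, {"x": 0, "y": 0, "z": 20, "twist": 0}, {"x": 0, "y": 0, "z": 20, "twist": 0}, {"x": 0, "y": 0, "z": 20, "twist": 0}, {"x": 0, "y": 0, "z": 20, "twist": 0}])

```text
t: 10.78
eef_pos: [538.3, -202.3, 117.1]
orientation: [[-0.998, -0.066, 0.001], [-0.066, 0.998, -0.0], [-0.001, -0.0, -1.0]]
force: [-0.0, -0.8, -0.3]
width: 19.1
gripper_force: 49.1
```

```bash
python3 - <<'E'
from h import *
o=r.get_obs();print(o["eef_pos"],o["force"],o["width"])
I=[]
for n in("scene","side"):
    p,d=r.capture(n);np.savez(n+"3.npz",p=p,d=d);P=cloud(n,d);R,G,Bl=[p[...,i].astype(int) for i in range(3)];X,Y,H=[P[...,i] for i in range(3)]
    st=(X>480)&(X<760)&(Y>-300)&(Y<-90)&(d>0)
    m=st&(H>90)&(R>G+60)&(abs(G-Bl)<40);print(n,"red",m.sum(),P[m].mean(0).round(1) if m.any() else "")
    m=st&(H>100)&(H<160)&(R>Bl+45)&(G>Bl+20)&(R-G<75)&(X<655)&(X>560);Q=P[m].astype(float)
    print("ring",len(Q),np.percentile(Q,[3,50,97],axis=0).round(0).tolist())
    A=np.c_[Q[:,:2],np.ones(len(Q))];print("plane",np.linalg.lstsq(A,Q[:,2],rcond=None)[0].round(3))
    A=np.c_[2*Q[:,:2],np.ones(len(Q))];x=np.linalg.lstsq(A,(Q[:,:2]**2).sum(1),rcond=None)[0];print("circ",x[:2].round(1),np.sqrt(x[2]+x[0]**2+x[1]**2).round(1))
    m=st&(Bl>R+50)&(Bl>G+40);print("blue",m.sum(),P[m].mean(0).round(1))
    b=(190,165,340,275) if n=="scene" else (320,195,470,305)
    I.append(cv2.resize(p[b[1]:b[3],b[0]:b[2]],(400,293),interpolation=2))
cv2.imwrite("pics/f.png",np.hstack(I)[...,::-1])
E
```

```text
[ 538.33864462 -202.34354662  117.05655312] [-0.04302409 -0.80241744 -0.30308398] 19.08289945209015
scene red 72 [ 660.9 -206.2  135.9]
ring 174 [[565.0, -228.0, 131.0], [607.0, -190.0, 138.0], [643.0, -163.0, 141.0]]
plane [ 1.00000e-02 -1.80000e-02  1.27363e+02]
circ [ 606.1 -195.6] 33.8
blue 204 [ 537.7 -176.1   44. ]
side red 136 [ 584.4 -217.2  135.5]
ring 87 [[585.0, -235.0, 132.0], [611.0, -226.0, 137.0], [643.0, -184.0, 140.0]]
plane [ 5.00000e-02 -2.80000e-02  1.00503e+02]
circ [ 609.5 -200.9] 32.1
blue 422 [ 531.2 -189.4   33.8]
```

View pics/f.png

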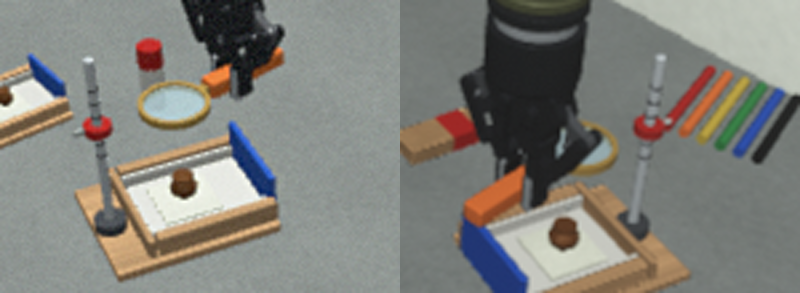

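The lens is level and centred over the seed head, about 3 mm high of the collar's middle. I'll lower it 3 mm and settle for the hold.

Call:
step_arm(increments=[{"x": 1, "y": 0, "z": 3, "twist": 0}, {"x": 1, "y": 0, "z": 3, "twist": 0}, {"x": 1, "y": 0, "z": 3, "twist": 0}, {"x": 1, "y": 0, "z": 3, "twist": 0}, {"x": 1, "y": 0, "z": 3, "twist": 0}])

```text
t: 11.3
eef_pos: [536.6, -202.9, 113.4]
orientation: [[-0.998, -0.065, 0.0], [-0.065, 0.998, -0.0], [-0.0, -0.0, -1.0]]
force: [-0.4, -0.3, -1.1]
width: 19.0
gripper_force: 49.1
```

Call:
step_arm(increments=[{"x": 0, "y": 0, "z": 0, "twist": 0}, {"x": 0, "y": 0, "z": 0, "twist": 0}, {"x": 0, "y": 0, "z": 0, "twist": 0}, {"x": 0, "y": 0, "z": 0, "twist": 0}, {"x": 0, "y": 0, "z": 0, "twist": 0}])

```text
t: 11.72
eef_pos: [536.6, -202.8, 113.3]
orientation: [[-0.998, -0.065, -0.0], [-0.065, 0.998, -0.0], [0.0, -0.0, -1.0]]
force: [0.6, 0.2, -1.0]
width: 19.2
gripper_force: 49.1
```

Call:
step_arm(increments=[{"x": 0, "y": 0, "z": 0, "twist": 0}, {"x": 0, "y": 0, "z": 0, "twist": 0}, {"x": 0, "y": 0, "z": 0, "twist": 0}, {"x": 0, "y": 0, "z": 0, "twist": 0}, {"x": 0, "y": 0, "z": 0, "twist": 0}])

```text
t: 12.13
eef_pos: [536.6, -202.8, 113.3]
orientation: [[-0.998, -0.065, 0.0], [-0.065, 0.998, -0.0], [-0.0, -0.0, -1.0]]
force: [0.5, -0.3, -1.0]
width: 18.8
gripper_force: 49.1
```

```bash
python3 -c "
from rig import r
print(r.close_job())"
```

```text
the job is handed in; nothing more can be done
None
```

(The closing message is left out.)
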